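# Return the blue cooking probe to its colour-labelled charging dock

## Task

Put the cooking probe with the blue handle back in its own charging dock, the one with the blue label: its steel tip through the eyelet and its handle resting along the sloping rail. Push it in gently until you feel the contact hidden inside, and on until that contact has given by 2 to 6 mm, never shoving it to the end of its travel, then let go. Leave the red probe in its dock, and the small bowl and the spoon where they are.

Things in the scene. Friction and masses are not known exactly. Their poses are not given: they have to be found in the camera images.
- probe_blue: loose cooking probe to be stored, 90 g or so, lying on the table: blue square bar handle 56 x 14 x 14 mm with rounded edges, and a round steel shaft 6 mm thick on the handle's centre-line, standing 60 mm out of its front end, tip rounded. Origin at the centre of the handle's underside (axis 7 mm above); x points along the probe towards the tip, z up
- probe_blue_tip (a point): the very end of the blue probe's steel tip, on its axis, 88 mm ahead of the middle of the handle
- probe_red: the same kind of probe with a red handle, loose, already stored in the red dock; leave it. Origin and axes as for the blue one
- dock_blue: the blue dock, empty, the blue probe's own: white stand, fixed, 154 x 56 mm, blue label tile on its block. Origin below the eyelet at its underside; x level, from rail to block; z up. Sloping rail before the eyelet, 95 mm long, 12 mm wide, its top 8 mm below the bore axis, free beside it. Block 52 mm wide, 16 mm above the axis, 60 mm long. Docks side by side, 62 mm apart
- eyelet_blue (a point): centre of the mouth of the round 10 mm eyelet of the blue dock, 46 mm above the dock's underside. x points into the eyelet along the bore, which slopes down 20 degrees; y sideways, z square to the bore, upward. The eyelet plate is 6 mm thick; behind it a 14 mm square tunnel with the contact. The rail runs parallel to the bore
- contact_blue (a joint): how far the brass contact in the blue dock has been pushed in, m: 0 untouched, 0.011 end of travel. It slides stiffly (about 4 N) along the bore and stays where it is pushed. Its untouched face stands somewhere between 18 and 38 mm behind the mouth of the eyelet, out of sight in the tunnel, at another depth every time
- dock_red: the red dock, holding the red probe: white stand, fixed, 154 x 56 mm, red label tile on its block. Origin below the eyelet at its underside; x level, from rail to block; z up. Sloping rail before the eyelet, 95 mm long, 12 mm wide, its top 8 mm below the bore axis, free beside it. Block 52 mm wide, 16 mm above the axis, 60 mm long. Docks side by side, 62 mm apart
- dock_green: the green dock, empty, not for the blue probe: white stand, fixed, 154 x 56 mm, green label tile on its block. Origin below the eyelet at its underside; x level, from rail to block; z up. Sloping rail before the eyelet, 95 mm long, 12 mm wide, its top 8 mm below the bore axis, free beside it. Block 52 mm wide, 16 mm above the axis, 60 mm long. Docks side by side, 62 mm apart
- small_bowl: white bowl with a gilt rim, 130 mm across, 64 mm tall, loose; origin at the centre of its underside
- spoon: spoon with gilt handle, 203 x 41 x 16 mm, loose; origin under its middle, x along its length

How it is judged:
By the outcome, as a careful person would: the job done as asked, in the order asked, and still so for the second after the job is handed in, with the robot touching nothing.
It also fails if it takes over 45 s, if anything falls off the work surface, if the arm or the gripper's body presses on something with over 40 N, if the wrist force passes 120 N, or if a joint passes its speed limit or range.

## Robot

A 6-joint arm with a two-finger parallel gripper is mounted at the origin on the work surface; the furniture and walls round the work are solid. World frame = base frame: x ahead of the robot, y to its left, z up, the work surface at z = 0. Lengths are in mm, angles in rad, forces in N, time in s.
With the tool pointing down it reaches from about 325 to 850 mm from the base axis. Payload 4.4 kg.
Tool frame: the origin (TCP) lies midway between the tips of the shut fingers; the grasp point (between the pads) lies 19 mm behind it; z points along the fingers, y is the line along which they close (so a half turn about z gives the same grasp; the last joint's range is limited). The gripper opens to 94 mm and grips with 3 to 60 N. Pads are 16 mm wide; open, the fingers measure 119 mm over their backs; the gripper's body (75 mm by 177 mm) begins 78 mm behind the grasp point.
Start: joints at [-1.371, 0.207, 1.542, -0, 1.393, -0.15], TCP at [197.046, -540.185, 205.447] pointing down, gripper open.
Joint ranges: [-2.73, 2.73], [-0.86, 2.22], [0.23, 2.46], [-1.11, 4.25], [0.08, 2.63], [-2.82, 2.82]. Speed limits (rad/s): [2.79, 2.79, 3.14, 3.14, 3.14, 3.14].

## Interface

Orientations are given as a 3x3 rotation matrix whose columns are the frame's x, y, z axes.
In Python, from cell import ctrl gives the robot as it stands. The module is installed in compiled form; this text tells all that it offers.
- The arm moves only by the tool servo_tool, never from a script. Its argument "moves" is a list of rows, each a list of 3 entries, a list of its own where there are three numbers: the turn, a rotation vector about the tool's x, y, z in degrees, then the shift along the tool's x, y, z in cm, then the opening, from 0 (shut) to 1 (fully open). In form: [[[rx, ry, rz], [tx, ty, tz], claw], ...]. A call has 1 to 20 rows; each row shifts and turns the commanded pose from where the row before left it, along the tool's axes as they then stand; what a row does not reach is not made up. A row lasts 1/8 s, in which the tool goes at most 62.5 mm and 10.7 degrees, less where a joint would pass 70% of its speed; a pose out of reach is approached as far as the arm can. A call with a gripper value outside its range is refused whole. The fingers move at their own pace and stop on an object; the grip force is fixed at half the most. Time passes only in rows, so rows that do not move let the fingers close. It gives the time, the measured TCP pose, the force, the opening and the grip force at its end, in the units of the state.
- ctrl.sense(): the state, without advancing time (a new reading comes with each control period).
- ctrl.snapshot(name): name is "scene" or "top" or "wrist"; returns (picture, depth): 400x640x3 uint8, red, green, blue; 400x640 float32, mm along the optical axis (not along the pixel's ray), 0 where there is no reading.
- ctrl.camera_params(name): a dict with "fx", "fy", "cx", "cy" (pixels), "pose" (4x4, takes a point from camera to world coordinates). Camera axes: x right, y up, looking along -z (the intrinsics and any distortion apply to the point x, -y, -z); pixel columns grow to the right and rows downward; lengths in mm; the calibration is good to about 2 mm. A picture is of the moment at which its call begins: read the wrist's pose just before it. camera_params takes no time and is no camera call; for the wrist camera it gives the pose at the moment of the call.
- ctrl.close_job(): hands the job in; it is judged then, once.
Trained networks look in the newest picture that a camera, given by its name, has taken for a name from the list of things; names that differ only in an ending like _2 or _b are one class to them, and where a whole thing is asked for, a point or a joint stands for the part that bears it (a point fixed in the world has none). Each returns a list of dicts, best first, with "p" (0 to 1); they miss things now and then, are a little off and sometimes report something else, mostly with a low value. They report only what shows in the picture. A call takes as long as a camera call.
- ctrl.cut_out(camera, label): "mask" (400x640 bool, what is visible of it) and "xy" ([column, row] in pixels, amid what is visible of it).
The state is a dict: "t": time; "q": joint angles; "dq": joint speeds; "tau": joint torques, N m; "tcp_pos": TCP position; "orientation": TCP orientation; "ft_force": force on the tool from outside, world axes, zero at the start; "wrist_torque": the same for the moment, N m; "width": finger opening in mm; "finger_force": force on a finger pad.
Only numpy, scipy, OpenCV 4.12 (cv2) and the standard library are available. Lean on these libraries where they do the work, as an engineer would, in place of code of your own. Each camera call takes 0.05 s, during which the arm holds its last target. There are 200 camera calls.

## Working session

There is one attempt and no reset: what is moved stays moved. The work goes in short steps, Python scripts to look and compute and a tool call to move; the robot and the scene stay as the last step left them, time stands still between calls to the robot, and variables do not carry over. Pictures are saved under pics/ and viewed, at most 10 in all, crops included, and the job is handed in when it is done.

Besides the shell and the picture viewer there is one more tool, called after "Request:" as name(argument=value, ...), one argument or row to a line, values as JSON. servo_tool: Moves the arm, as the interface text tells. Its arguments: {"type":"object","properties":{"moves":{"type":"array","items":{"type":"array"}}},"required":["moves"]}

```bash
mkdir -p pics
cat > h.py <<'E'
import numpy as np, cv2
from cell import ctrl
def snap(cam,fn=None):
    P=ctrl.camera_params(cam); im,d=ctrl.snapshot(cam)
    if fn: cv2.imwrite('pics/'+fn,im[:,:,::-1])
    return P,im,d
def pts(P,d,mask=None):
    v,u=np.nonzero((d>0)&(mask if mask is not None else True))
    z=d[v,u].astype(float)
    c=np.c_[(u-P['cx'])/P['fx']*z,-(v-P['cy'])/P['fy']*z,-z]
    T=np.array(P['pose']); return c@T[:3,:3].T+T[:3,3]
E
python3 - <<'E'
from h import *
print({k:v for k,v in ctrl.camera_params('top').items()})
P,im,d=snap('top','top.png'); 
for l in ['probe_blue','dock_blue','probe_red','dock_red','dock_green','small_bowl','spoon']:
    for r in ctrl.cut_out('top',l)[:2]:
        p=pts(P,d,r['mask']); print(l,round(r['p'],2),r['xy'],p.shape,np.median(p,0).round(1),p.min(0).round(),p.max(0).round())
P2,im2,_=snap('scene')
cv2.imwrite('pics/both.png',cv2.resize(np.vstack([im,im2])[:,:,::-1],(480,600)))
E
```

```text
{'fx': 362.986361305105, 'fy': 362.986361305105, 'cx': 316.8055388832052, 'cy': 196.67315940367652, 'pose': array([[ 2.28327159e-02,  9.86472822e-01, -1.62326952e-01,
         3.21570017e+02],
       [-9.99721678e-01,  2.34933618e-02,  2.15122561e-03,
        -5.28061248e+01],
       [ 5.93573143e-03,  1.62232655e-01,  9.86734682e-01,
         9.30197227e+02],
       [ 0.00000000e+00,  0.00000000e+00,  0.00000000e+00,
         1.00000000e+00]])}
probe_blue 0.64 [175.1, 212.6] (124, 3) [427.2 298.2  13.4] [402. 279.   8.] [494. 345.  18.]
probe_blue 0.59 [399.0, 192.7] (1466, 3) [ 486.4 -260.3   43. ] [ 404. -306.   -3.] [ 562. -226.   77.]
dock_blue 0.88 [398.4, 192.6] (1382, 3) [ 486.4 -260.5   45.5] [ 405. -301.  -84.] [ 599. -236.   77.]
probe_red 0.6 [352.3, 208.9] (208, 3) [ 438.8 -140.8   77.5] [ 403. -158.   11.] [ 491. -134.   91.]
dock_red 0.76 [347.3, 191.1] (1306, 3) [ 489.9 -136.6   34.6] [ 400. -173. -111.] [ 598. -111.   91.]
dock_red 0.16 [375.7, 193.6] (1366, 3) [ 487.6 -198.8   45.4] [ 403. -232.    3.] [ 560. -173.   79.]
dock_green 0.78 [373.0, 192.8] (1353, 3) [ 484.5 -198.6   45.5] [ 403. -235.    9.] [ 559. -174.   79.]
small_bowl 0.9 [255.5, 186.7] (2193, 3) [490.8 100.5  18.9] [419.  30.  -0.] [548. 164.  66.]
spoon 0.89 [444.8, 182.0] (403, 3) [ 520.5 -375.     4.1] [ 367. -395.   -3.] [ 564. -358.   15.]
spoon 0.64 [399.6, 188.7] (1428, 3) [ 486.6 -260.4   44.4] [ 404. -294.    7.] [ 561. -235.   77.]
```

View pics/both.png

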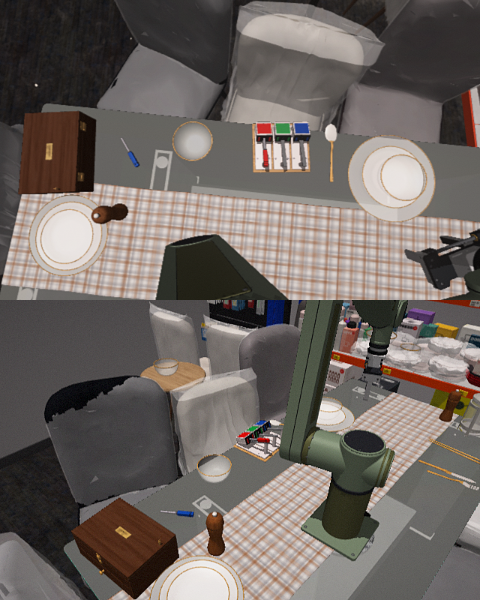

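View pics/top.png

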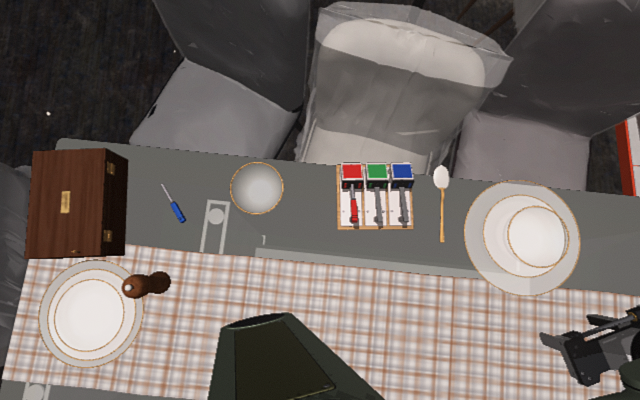

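Top view: the blue probe's handle is at about (178,212) and its tip at (163,184). The docks are red, green and blue at columns 352, 377 and 402, with the spoon at (442,200) and the bowl at (256,187).

```bash
cat >> h.py <<'E'
from scipy.spatial.transform import Rotation as Ro
def plan(p,R):
    s=ctrl.sense(); R0=np.array(s['orientation']); p0=np.array(s['tcp_pos'])
    print('shift cm (tool axes now)',(R0.T@(np.array(p)-p0)/10).round(3),'turn deg',np.degrees(Ro.from_matrix(R0.T@R).as_rotvec()).round(2),'t',s['t'])
E
python3 - <<'E'
from h import *
s=ctrl.sense(); print(s['t'],np.round(s['orientation'],3).tolist(),s['width'])
P=ctrl.camera_params('top');T=P['pose']
def ray(u,v,z):
    r=T[:3,:3]@np.array([(u-P['cx'])/P['fx'],-(v-P['cy'])/P['fy'],-1]);return T[:3,3]+r*(z-T[2,3])/r[2]
a=ray(180,219,7);b=ray(163,184,7);print(a,b,np.degrees(np.arctan2(*(b-a)[1::-1])))
W=ctrl.camera_params('wrist');R0=np.array(s['orientation'])
print('wrist cam in tool',np.round(R0.T@(W['pose'][:3,3]-s['tcp_pos']),1),np.round(R0.T@W['pose'][:3,:3],2).tolist(),W['fx'])
x=(b-a);x[2]=0;x/=np.linalg.norm(x)
for sg in(1,-1):
    R=np.c_[sg*x,np.cross([0,0,-1],sg*x),[0,0,-1]];c=b-88*x
    plan([c[0],c[1],170],R)
E
```

```text
0.45 [[0.939, 0.343, -0.0], [0.343, -0.939, 0.0], [-0.0, -0.0, -1.0]] 94.10380453980005
[407.55899502 292.08172662   7.        ] [497.17671134 343.54158836   7.        ] 29.865100727008244
wrist cam in tool [  80.2    0.2 -180.6] [[-0.0, 0.96, 0.27], [1.0, 0.0, -0.0], [-0.0, 0.27, -0.96]] 318.80607872794496
shift cm (tool axes now) [ 49.811 -71.226   3.548] turn deg [-0.01 -0.   -9.82] t 0.45
shift cm (tool axes now) [ 49.811 -71.226   3.548] turn deg [-0.0000e+00  2.0000e-02  1.7018e+02] t 0.45
```

Request:
servo_tool(
  moves=[
    [[0,0,0],[4.28,-2.86,0],1],
    [[0,0,0],[4.28,-2.86,0],1],
    [[0,0,0],[4.28,-2.86,0],1],
    [[0,0,0],[4.28,-2.86,0],1],
    [[0,0,0],[4.28,-2.86,0],1],
    [[0,0,0],[4.28,-2.86,0],1],
    [[0,0,0],[4.28,-2.86,0],1],
    [[0,0,0],[1.8,-4.66,0.32],1],
    [[0,0,0],[1.8,-4.66,0.32],1],
    [[0,0,0],[1.8,-4.66,0.32],1],
    [[0,0,0],[1.8,-4.66,0.32],1],
    [[0,0,0],[1.8,-4.66,0.32],1],
    [[0,0,0],[1.8,-4.66,0.32],1],
    [[0,0,0],[1.8,-4.66,0.32],1],
    [[0,0,0],[1.8,-4.66,0.32],1],
    [[0,0,0],[1.8,-4.66,0.32],1],
    [[0,0,0],[1.8,-4.66,0.32],1],
    [[0,0,0],[1.8,-4.66,0.32],1],
    [[0,0,-4.9],[0,0,0],0.5],
    [[0,0,-4.9],[0,0,0],0.5],
  ],
)

```text
t: 2.95
tcp_pos: [419.9, 300.9, 170.1]
orientation: [[0.865, 0.502, -0.0], [0.502, -0.865, -0.0], [-0.0, 0.0, -1.0]]
ft_force: [0.8, -0.5, -0.1]
width: 77.3
finger_force: 0.0
```

```bash
cat >> h.py <<'E'
def seg(cam,label,d,i=0):
    r=ctrl.cut_out(cam,label); return r
def bluehandle(P,im,d):
    hsv=cv2.cvtColor(im,cv2.COLOR_RGB2HSV)
    return (hsv[:,:,0]>100)&(hsv[:,:,0]<125)&(hsv[:,:,1]>140)
E
python3 - <<'E'
from h import *
s=ctrl.sense();print(s['t'],s['tcp_pos'],s['width'])
P,im,d=snap('wrist','w1.png')
for r in ctrl.cut_out('wrist','probe_blue')[:2]:
    m=r['mask'];print(r['p'],r['xy'],m.sum())
m=bluehandle(P,im,d)
n,l,st,_=cv2.connectedComponentsWithStats(m.astype(np.uint8));k=1+np.argmax(st[1:,4]);m=l==k;print(st[k])
p=pts(P,d,m);t=p[p[:,2]>np.percentile(p[:,2],70)-2]
(c,wh,a)=cv2.minAreaRect(t[:,:2].astype(np.float32));print(c,wh,a,np.percentile(p[:,2],[1,50,99]))
E
```

```text
2.95 [419.92993966 300.86766555 170.09628941] 77.29828787787864
0.62 [319.4, 173.7] 987
[316 162  14  39 450]
(431.36798095703125, 300.53900146484375) (42.196250915527344, 12.503582000732422) 33.492759704589844 [13.44563232 15.20150012 17.013652  ]
```

View pics/w1.png

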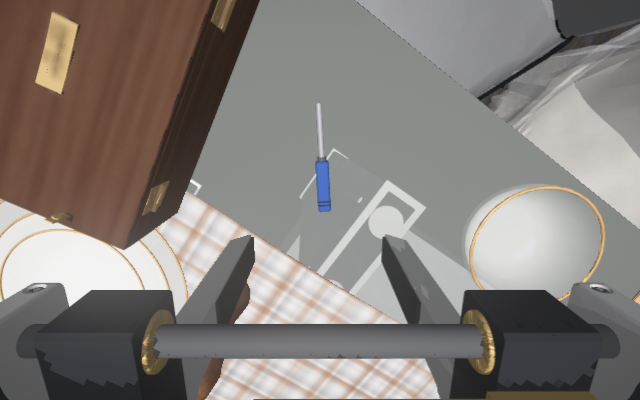

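Wrist view: the handle runs from (321,158) to (325,211) and the tip is at (319,103).

```bash
cat >> h.py <<'E'
def ray(P,u,v,z):
    T=P['pose'];r=T[:3,:3]@np.array([(u-P['cx'])/P['fx'],-(v-P['cy'])/P['fy'],-1]);return T[:3,3]+r*(z-T[2,3])/r[2]
E
python3 - <<'E'
from h import *
P=ctrl.camera_params('wrist')
f=ray(P,321.5,158,14);b=ray(P,324.5,211,14);t=ray(P,319,103,7)
print(f,b,t,np.linalg.norm((f-b)),np.linalg.norm((t-b)[:2]))
x=t-b;x[2]=0;x/=np.linalg.norm(x);print('ang',np.degrees(np.arctan2(x[1],x[0])))
c=((t-88*x)+(f+b)/2)/2;print('centre',c,t-88*x,(f+b)/2)
plan([c[0],c[1],3],np.c_[x,np.cross([0,0,-1],x),[0,0,-1]])
E
```

```text
[452.46755664 313.44654315  14.        ] [403.45098207 281.2697147   14.        ] [499.35782064 343.43301531   7.        ] 58.63422951741583 114.29084664230417
ang 32.94982964290337
centre [426.73607026 296.46377612  10.5       ] [425.51287118 295.56942331   7.        ] [427.95926935 297.35812893  14.        ]
shift cm (tool axes now) [ 0.386  0.665 16.721] turn deg [-0.    0.   -3.07] t 3.05
```

Request:
servo_tool(
  moves=[
    [[0,0,-3.05],[0,0,0],0.4],
    [[0,0,0],[0.1,0.35,5],0.4],
    [[0,0,0],[0.1,0.3,5],0.4],
    [[0,0,0],[0.1,0,4],0.4],
    [[0,0,0],[0,0,1.7],0.4],
    [[0,0,0],[0,0,1.0],0.4],
    [[0,0,0],[0,0,0],0.4],
    [[0,0,0],[0,0,0],0],
    [[0,0,0],[0,0,0],0],
    [[0,0,0],[0,0,0],0],
    [[0,0,0],[0,0,0],0],
    [[0,0,0],[0,0,0],0],
  ],
)

```text
t: 4.55
tcp_pos: [427.0, 296.7, 4.2]
orientation: [[0.84, 0.543, 0.001], [0.543, -0.84, 0.001], [0.002, -0.0, -1.0]]
ft_force: [-1.8, 0.7, 6.5]
width: 13.7
finger_force: 30.0
```

Request:
servo_tool(
  moves=[
    [[0,0,0],[0,0,-1.6],0],
    [[0,0,0],[0,0,-6],0],
    [[0,0,0],[0,0,-6],0],
    [[0,0,0],[0,0,-6],0],
    [[0,0,0],[-3.12,4.04,0],0],
    [[0,0,0],[-3.12,4.04,0],0],
    [[0,0,0],[-3.12,4.04,0],0],
    [[0,0,0],[-3.12,4.04,0],0],
    [[0,0,0],[-3.12,4.04,0],0],
    [[0,0,0],[-3.12,4.04,0],0],
    [[0,0,0],[-3.12,4.04,0],0],
    [[0,0,0],[-3.12,4.04,0],0],
    [[0,0,0],[-3.12,4.04,0],0],
    [[0,0,0],[-3.12,4.04,0],0],
    [[0,0,0],[-3.12,4.04,0],0],
    [[0,0,8.2],[0,0,0],0],
    [[0,0,8.2],[0,0,0],0],
    [[0,0,8.2],[0,0,0],0],
    [[0,0,8.3],[0,0,0],0],
    [[0,0,0],[0,0,0],0],
  ],
)

```text
t: 7.05
tcp_pos: [379.1, -263.2, 199.5]
orientation: [[1.0, 0.001, -0.0], [0.001, -1.0, -0.0], [-0.0, 0.0, -1.0]]
ft_force: [-0.1, 0.5, -0.9]
width: 13.8
finger_force: 30.0
```

Run:
```python
from h import *
s=ctrl.sense();print(s['t'],s['tcp_pos'],np.round(s['orientation'],3).tolist(),s['width'],s['ft_force'])
P,im,d=snap('wrist','w2.png');np.savez('w2.npz',im=im,d=d,**P)
for l in ('dock_blue','probe_blue'):
  for r in ctrl.cut_out('wrist',l)[:2]: print(l,r['p'],r['xy'],r['mask'].sum())
```

```text
7.05 [ 379.12393887 -263.23659032  199.53582374] [[1.0, 0.001, -0.0], [0.001, -1.0, -0.0], [-0.0, 0.0, -1.0]] 13.758388695327866 [-0.06414075  0.45828241 -0.91347678]
dock_blue 0.62 [324.0, 69.1] 7783
probe_blue 0.85 [316.5, 227.2] 3379
probe_blue 0.28 [322.7, 69.6] 7987
```

View pics/w2.png

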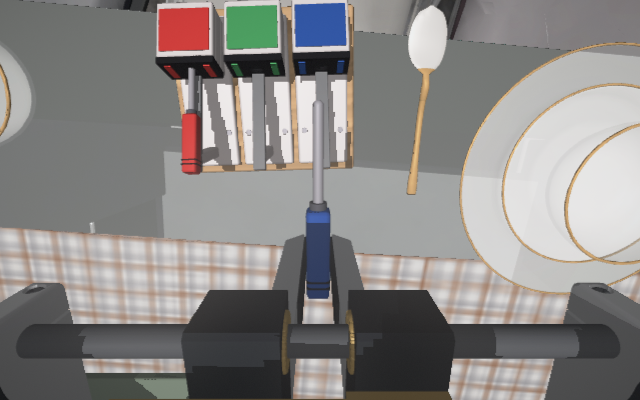

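Wrist view: held probe has its tip at (318,101) and handle at (317,207–297). The blue dock's rail runs (321,70–165), with its block at (321,35).

Run:
```python
from h import *
z=np.load('w2.npz');P={k:z[k] for k in('fx','fy','cx','cy','pose')};d=z['d'];im=z['im']
full=np.ones_like(d,bool);p=pts(P,d)
v,u=np.nonzero(d>0)
sel=(p[:,0]>395)&(p[:,0]<575)&(p[:,1]>-295)&(p[:,1]<-225)&(p[:,2]<120)
q=p[sel]
# blue tile
hsv=cv2.cvtColor(im,cv2.COLOR_RGB2HSV);bm=(hsv[:,:,0]>100)&(hsv[:,:,0]<130)&(hsv[:,:,1]>120);bm[60:]=False
n,l,st,ce=cv2.connectedComponentsWithStats(bm.astype(np.uint8));k=1+np.argmax(st[1:,4]);t=pts(P,d,l==k)
print('tile',st[k],t.mean(0),t.min(0),t.max(0),cv2.minAreaRect(t[:,:2].astype(np.float32)))
A=np.c_[t[:,:2],np.ones(len(t))];print('tile plane',np.linalg.lstsq(A,t[:,2],rcond=None)[0])
for x in range(400,560,8):
    b=q[abs(q[:,0]-x)<4]
    row=[]
    for y in range(-292,-226,5):
        c=b[abs(b[:,1]-y)<2.5]; row.append(int(np.median(c[:,2])) if len(c) else -9)
    print(x,row)
```

```text
tile [ 295    3   51   43 2086] [ 536.74451887 -265.39962416   59.25137909] [ 518.0745993  -287.96207763   50.49985465] [ 556.06921621 -242.56198663   67.61212988] ((537.000244140625, -265.2408447265625), (37.46408462524414, 45.299102783203125), 1.2243508100509644)
tile plane [-3.63877596e-01 -1.12329657e-02  2.51579459e+02]
400 [7, 7, 7, 7, -9, -9, -9, 6, 7, 7, 7, 7, 7, 7]
408 [15, 15, 14, 14, 77, 76, -9, 15, 15, 14, 14, 7, 14, 15]
416 [15, 15, 15, 15, 76, 76, -9, 15, 15, 15, 14, 7, 14, 15]
424 [15, 15, 15, 15, 73, 73, -9, 15, 15, 15, 14, 7, 14, 15]
432 [15, 15, 15, 15, 70, 70, -9, 15, 15, 15, 14, 7, 14, 15]
440 [15, 15, 15, 15, 67, 67, -9, 15, 15, 16, 14, 7, 14, 15]
448 [15, 15, 15, 15, 64, 65, -9, 15, 15, 15, 15, 7, 14, 15]
456 [15, 15, 15, 15, 61, 61, -9, 15, 15, 15, 15, 7, 13, 15]
464 [15, 15, 15, 15, 58, 59, -9, 15, 15, 15, 15, 7, 14, 15]
472 [15, 15, 15, 15, 55, 55, 55, 15, 15, 15, 14, 7, 14, 15]
480 [15, 15, 15, 15, 52, 52, 52, 15, 15, 15, 14, 7, 13, 15]
488 [15, 15, 15, 15, 49, 49, 49, 15, 15, 15, 15, 7, 12, 15]
496 [15, 16, 16, 16, 45, 47, 47, 17, 27, 38, 16, 7, 13, 37]
504 [57, 59, 60, 59, 58, 49, 60, 59, 61, 63, 59, 7, 15, 60]
512 [66, 66, 66, 66, 66, 66, 66, 66, 66, 66, 66, 7, 14, 65]
520 [63, 64, 64, 65, 65, 64, 64, 65, 64, 64, 63, 7, 13, 62]
528 [60, 62, 62, 62, 62, 62, 62, 62, 62, 62, 60, 7, 8, 58]
536 [57, 59, 59, 59, 59, 59, 59, 59, 59, 59, 57, 7, 8, 55]
544 [55, 56, 56, 56, 56, 56, 56, 56, 56, 56, 55, 8, 8, 52]
552 [52, 53, 54, 53, 54, 53, 53, 53, 53, 53, 52, 7, 8, 50]
```

```bash
cat >> h.py <<'E'
def probe(P,im,d,r0=108,r1=200):
    """shaft axis in tool frame from depth"""
    s=ctrl.sense();R=np.array(s['orientation']);p0=np.array(s['tcp_pos'])
    H,W=d.shape;m=np.zeros_like(d,bool);m[60:320,270:370]=True
    v,u=np.nonzero(m&(d>0));q=(pts(P,d,m)-p0)@R
    sh=(q[:,0]>30)&(q[:,0]<92)&(abs(q[:,1])<14)&(q[:,2]<14)&(q[:,2]>-25)
    ha=(q[:,0]>-30)&(q[:,0]<27)&(abs(q[:,1])<10)&(q[:,2]<14)&(q[:,2]>-25)
    return q[sh],q[ha]
E
cat > m.py <<'E'
from h import *
z=np.load('w2.npz');P={k:z[k] for k in('fx','fy','cx','cy','pose')};d=z['d'];im=z['im']
sh,ha=probe(P,im,d)
print('shaft n',len(sh),'x',sh[:,0].min(),sh[:,0].max())
for a in range(32,92,8):
    b=sh[abs(sh[:,0]-a)<4]
    if len(b): print(a,len(b),'y lo/hi',b[:,1].min().round(2),b[:,1].max().round(2),'z',np.percentile(b[:,2],[3,50]).round(2))
for a in range(-28,28,8):
    b=ha[abs(ha[:,0]-a)<4]
    if len(b): print('h',a,len(b),'y',b[:,1].min().round(2),b[:,1].max().round(2),'z',np.percentile(b[:,2],[3,50]).round(2))
p=pts(P,d)
for x in range(468,500,5):
    b=p[(abs(p[:,0]-x)<2.5)&(p[:,1]>-290)&(p[:,1]<-240)&(abs(p[:,2]-(52-(x-480)*.364))<5)]
    print('rail',x,b[:,1].min().round(2),b[:,1].max().round(2),np.median(b[:,2]+(b[:,0]-480)*.364).round(2))
for x in range(516,556,6):
    b=p[(abs(p[:,0]-x)<3)&(p[:,1]>-300)&(p[:,1]<-230)&(p[:,2]>45)&(p[:,2]<75)]
    ys=np.sort(b[:,1]);g=np.where(np.diff(ys)>3)[0];print('block',x,ys[0].round(1),ys[-1].round(1),[(ys[i].round(1),ys[i+1].round(1)) for i in g])
b=p[(p[:,1]>-285)&(p[:,1]<-246)&(p[:,2]>25)&(p[:,2]<75)&(abs(p[:,1]+265.5)>8)&(p[:,0]>485)&(p[:,0]<513)]
for zz in range(26,72,4):
    c=b[abs(b[:,2]-zz)<2]
    if len(c): print('front z',zz,len(c),np.median(c[:,0]).round(1),c[:,0].min().round(1))
E
python3 m.py
```

```text
shaft n 1160 x 30.00104956134608 86.82423250847614
32 147 y lo/hi -4.98 4.77 z [-9.4  -6.86]
40 137 y lo/hi -2.65 2.44 z [-7.94 -6.72]
48 143 y lo/hi -2.62 2.43 z [-8.14 -6.66]
56 150 y lo/hi -2.58 2.4 z [-8.07 -6.62]
64 162 y lo/hi -3.11 2.38 z [-8.18 -6.57]
72 175 y lo/hi -3.07 2.91 z [-8.1  -6.45]
80 189 y lo/hi -3.03 2.87 z [-7.83 -6.39]
88 57 y lo/hi -2.98 2.84 z [-7.66 -5.94]
h -28 107 y -7.14 6.2 z [-12.1  -10.95]
h -20 279 y -7.13 6.85 z [-12.27 -11.19]
h -12 291 y -7.04 6.77 z [-12.15 -11.02]
h -4 331 y -6.97 6.72 z [-24.18 -11.15]
h 4 339 y -6.99 6.72 z [-22.13 -11.11]
h 12 499 y -10.0 10.0 z [-23.19 -11.21]
h 20 319 y -6.68 6.46 z [-12.21 -10.94]
rail 468 -272.36 -268.46 52.47
rail 473 -272.36 -261.67 52.78
rail 478 -272.37 -261.67 52.9
rail 483 -272.37 -260.68 52.93
rail 488 -272.4 -260.67 52.85
rail 493 -272.39 -260.67 52.75
rail 498 -289.85 -240.26 52.76
block 516 -291.7 -239.8 []
block 522 -290.7 -239.9 []
block 528 -290.8 -239.9 []
block 534 -290.9 -239.7 []
block 540 -290.9 -239.7 []
block 546 -290.0 -238.7 []
block 552 -290.0 -238.7 []
front z 38 22 496.6 496.0
front z 42 39 497.7 496.8
front z 46 43 499.0 497.3
front z 50 56 500.4 497.9
front z 54 53 501.7 499.2
front z 58 55 503.1 501.2
front z 62 65 504.7 502.4
front z 66 173 509.2 503.7
front z 70 66 508.1 506.4
```

```bash
cat > m2.py <<'E'
from h import *
z=np.load('w2.npz');P={k:z[k] for k in('fx','fy','cx','cy','pose')};d=z['d'];im=z['im']
hsv=cv2.cvtColor(im,cv2.COLOR_RGB2HSV).astype(int);S=(hsv[:,:,1]>110);S[60:]=False
C=[]
for n,lo,hi in(('b',100,130),('g',45,85),('r',-1,12)):
    h=hsv[:,:,0].copy();h[h>170]=0
    m=S&(h>lo)&(h<hi);k,l,st,_=cv2.connectedComponentsWithStats(m.astype(np.uint8));i=1+np.argmax(st[1:,4]);t=pts(P,d,l==i)
    g=np.linalg.lstsq(np.c_[t[:,:2],np.ones(len(t))],t[:,2],rcond=None)[0]
    print(n,st[i],t.mean(0).round(2),'head from plane',np.degrees(np.arctan2(-g[1],-g[0])).round(2),'slope',np.degrees(np.arctan(np.hypot(*g[:2]))).round(2),cv2.minAreaRect(t[:,:2].astype(np.float32)));C.append(t.mean(0))
C=np.array(C);e=C[2]-C[0];print('row heading',np.degrees(np.arctan2(-e[0],e[1])),np.linalg.norm(e[:2])/2)
p=pts(P,d)
# front face of blue+green block
b=p[(p[:,1]>-288)&(p[:,1]<-180)&(p[:,2]>36)&(p[:,2]<64)&(abs(p[:,0]-(501.0+(p[:,2]-52)*.364))<3.5)]
g=np.linalg.lstsq(np.c_[b[:,1:],np.ones(len(b))],b[:,0],rcond=None)[0];print('front x=',g,len(b),'heading',np.degrees(np.arctan(-g[0])),'slope',np.degrees(np.arctan(g[1])))
E
python3 m2.py
```

```text
b [ 295    3   51   44 2092] [ 536.71 -265.41   59.26] head from plane 1.78 slope 19.99 ((536.9608764648438, -265.24169921875), (37.542808532714844, 45.299102783203125), 1.224350929260254)
g [ 227    6   50   43 2044] [ 534.77 -203.56   59.25] head from plane 2.01 slope 19.92 ((534.8997802734375, -203.4573516845703), (37.386966705322266, 44.846656799316406), 1.6572049856185913)
r [ 159    8   50   43 2099] [ 532.82 -141.72   59.2 ] head from plane 2.09 slope 19.98 ((532.945556640625, -141.59786987304688), (37.7598876953125, 45.78533935546875), 1.3543992042541504)
row heading 1.8018794472061095 61.87667702201366
front x= [-2.63911590e-02  3.55364171e-01  4.75645418e+02] 1402 heading 1.5117511175034637 slope 19.563390382205327
```

```bash
cat >> h.py <<'E'
a,g=np.radians(1.8),np.radians(20)
U=np.array([np.cos(g)*np.cos(a),np.cos(g)*np.sin(a),-np.sin(g)]);N=np.array([np.sin(g)*np.cos(a),np.sin(g)*np.sin(a),np.cos(g)])
RT=np.c_[U,np.cross(-N,U),-N]
M=np.array([501.7,-266.2,53.4]);TIP=np.array([87.5,-.1,-4.2])
def tgt(depth,up): return M+depth*U+up*N-RT@TIP
def where():
    s=ctrl.sense();R=np.array(s['orientation']);e=np.array(s['tcp_pos'])+R@TIP-M
    print('t',s['t'],'depth',(e@U).round(2),'up',(e@N).round(2),'side(tool y)',(e@RT[:,1]).round(2),'ft along bore',(np.array(s['ft_force'])@U).round(2),'N',(np.array(s['ft_force'])@N).round(2),'side',(np.array(s['ft_force'])@RT[:,1]).round(2),'rot err',np.degrees(Ro.from_matrix(R.T@RT).as_rotvec()).round(2),'w',round(s['width'],2))
E
python3 - <<'E'
from h import *
plan(tgt(-15,40),RT); print(RT.round(3).tolist())
E
```

```text
shift cm (tool axes now) [3.836 0.568 7.732] turn deg [ -0.29 -20.    -1.69] t 7.2
[[0.939, 0.031, -0.342], [0.03, -1.0, -0.011], [-0.342, 0.0, -0.94]]
```

Request:
servo_tool(
  moves=[
    [[0,0,0],[1.28,0.19,2.58],0],
    [[0,0,0],[1.28,0.19,2.58],0],
    [[0,0,0],[1.28,0.19,2.57],0],
    [[-0.1,-6.67,-0.56],[0,0,0],0],
    [[-0.1,-6.67,-0.56],[0,0,0],0],
    [[-0.1,-6.67,-0.57],[0,0,0],0],
    [[0,0,0],[0,0,0],0],
    [[0,0,0],[0,0,0],0],
  ],
)

```text
t: 8.2
tcp_pos: [417.6, -268.9, 121.8]
orientation: [[0.939, 0.03, -0.341], [0.029, -1.0, -0.01], [-0.342, -0.001, -0.94]]
ft_force: [-0.5, 0.1, -1.0]
width: 13.8
finger_force: 30.0
```

```bash
python3 - <<'E'
from h import *
where()
P,im,d=snap('wrist','w3.png');np.savez('w3.npz',im=im,d=d,**P)
E
sed -i 's/w2.npz/w3.npz/' m.py m2.py; sed -i 's/S\[60:\]=False/S[120:]=False/' m2.py; python3 m.py; python3 m2.py
```

```text
t 8.2 depth -15.01 up 39.73 side(tool y) 0.08 ft along bore -0.14 N -1.16 side -0.1 rot err [-0.05 -0.03 -0.06] w 13.83
shaft n 1164 x 30.01540823246843 86.85875245223282
32 151 y lo/hi -5.11 4.68 z [-9.35 -6.65]
40 137 y lo/hi -2.78 2.32 z [-7.83 -6.43]
48 142 y lo/hi -2.74 2.3 z [-8.   -6.39]
56 149 y lo/hi -3.24 2.26 z [-7.74 -6.41]
64 167 y lo/hi -3.26 2.24 z [-8.01 -6.41]
72 172 y lo/hi -3.21 2.75 z [-7.88 -6.29]
80 190 y lo/hi -3.16 2.73 z [-7.64 -6.3 ]
88 56 y lo/hi -3.12 2.67 z [-8.01 -5.83]
h -28 111 y -7.23 6.14 z [-11.89 -10.66]
h -20 282 y -7.23 6.73 z [-12.26 -11.06]
h -12 289 y -7.16 6.68 z [-12.02 -10.81]
h -4 329 y -7.08 6.64 z [-23.9  -10.92]
h 4 338 y -7.06 6.61 z [-21.85 -10.94]
h 12 502 y -9.94 9.92 z [-23.14 -11.03]
h 20 318 y -6.78 6.34 z [-12.17 -10.86]
rail 468 -272.58 -261.45 52.74
rail 473 -272.43 -261.36 52.7
rail 478 -272.2 -261.26 52.6
rail 483 -272.02 -261.13 52.68
rail 488 -272.47 -261.02 52.78
rail 493 -272.34 -260.93 52.73
rail 498 -289.72 -240.55 52.85
block 516 -291.3 -240.1 []
block 522 -291.6 -239.4 []
block 528 -291.3 -239.6 []
block 534 -291.2 -
[... 449 characters left out ...]
 51    0   90   52 4242] [ 527.04 -141.77   61.22] head from plane 1.99 slope 19.84 ((526.6986694335938, -141.37411499023438), (24.52044105529785, 47.10454177856445), 1.634541630744934)
row heading 1.7087547744185458 61.85572544299419
front x= [-2.49676290e-02  3.76597497e-01  4.74654137e+02] 950 heading 1.4302426173065093 slope 20.636248399633217Traceback (most recent call last):
  File "m.py", line 17, in <module>
    ys=np.sort(b[:,1]);g=np.where(np.diff(ys)>3)[0];print('block',x,ys[0].round(1),ys[-1].round(1),[(ys[i].round(1),ys[i+1].round(1)) for i in g])
                                                                    ~~^^^
IndexError: index 0 is out of bounds for axis 0 with size 0
```

View pics/w3.png

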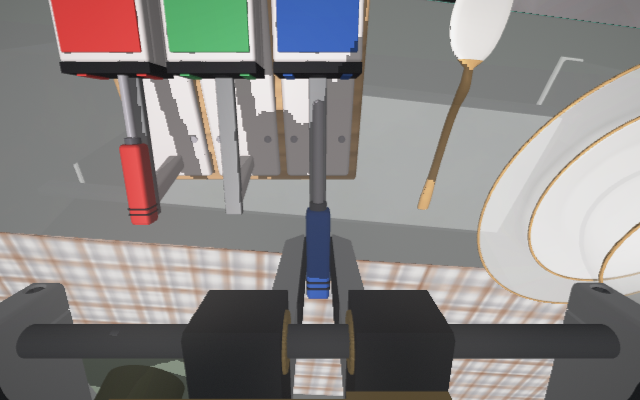

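Same picture closer: the probe's shaft (318,100–205) lines up with the blue rail. Measurements agree, so I'm lowering to the bore axis.

Request:
servo_tool(
  moves=[
    [[0,0,0],[0,0.01,1.5],0],
    [[0,0,0],[0,0,1.4],0],
    [[0,0,0],[0,0,0.7],0],
    [[0,0,0],[0,0,0.37],0],
    [[0,0,0],[0,0,0],0],
    [[0,0,0],[0,0,0],0],
  ],
)

```text
t: 9.0
tcp_pos: [404.7, -269.8, 85.0]
orientation: [[0.939, 0.03, -0.341], [0.028, -1.0, -0.011], [-0.342, 0.001, -0.94]]
ft_force: [0.2, -0.6, -0.8]
width: 13.8
finger_force: 30.0
```

Run:
```python
from h import *
where()
P,im,d=snap('wrist');cv2.imwrite('pics/w4.png',cv2.resize(im[60:320,200:440,::-1],None,fx=2.2,fy=2.2))
sh,ha=probe(P,im,d);b=sh[(sh[:,0]>40)&(sh[:,0]<66)];print(np.median(b[:,1:],0),b[:,1].min(),b[:,1].max(),np.median(ha[:,2]))
```

```text
t 9.0 depth -14.52 up 0.72 side(tool y) 0.65 ft along bore 0.43 N -0.64 side 0.56 rot err [-0.   -0.03 -0.1 ] w 13.76
[-0.8494405 -4.2961652] -6.911568645764694 5.040916451566744 -11.01630761546355
```

View pics/w4.png

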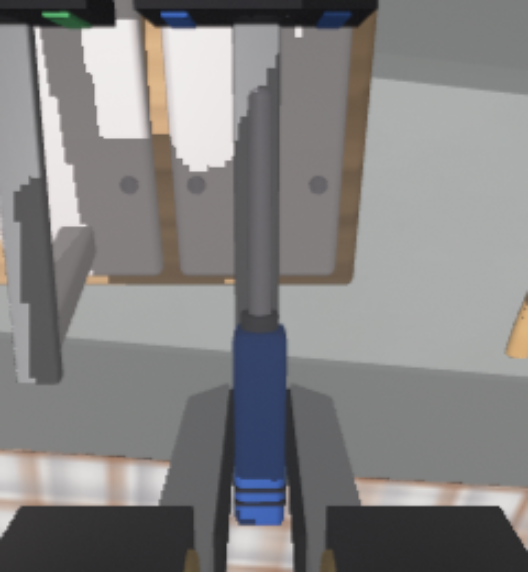

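Close view: the shaft sits about 0.7 mm right of the rail centre-line, which matches the pose readout. I'll correct that and then advance.

Request:
servo_tool(
  moves=[
    [[0,0,0],[0,-0.06,0.06],0],
    [[0,0,0],[0.5,0,0],0],
    [[0,0,0],[0.5,0,0],0],
    [[0,0,0],[0.2,0,0],0],
    [[0,0,0],[0,0,0],0],
  ],
)

```text
t: 9.68
tcp_pos: [415.4, -268.6, 79.8]
orientation: [[0.939, 0.03, -0.342], [0.028, -1.0, -0.01], [-0.342, -0.0, -0.94]]
ft_force: [0.2, -0.3, -0.9]
width: 13.7
finger_force: 30.0
```

```bash
python3 -c "
from h import *
where()"
```

```text
t 9.675 depth -2.63 up -0.52 side(tool y) -0.28 ft along bore 0.53 N -0.79 side 0.29 rot err [-0.04  0.02 -0.08] w 13.73
```

Request:
servo_tool(
  moves=[
    [[0,0,0],[0.2,0.03,-0.03],0],
    [[0,0,0],[0.3,0,0],0],
    [[0,0,0],[0.3,0,0],0],
    [[0,0,0],[0.3,0,0],0],
    [[0,0,0],[0.3,0,0],0],
    [[0,0,0],[0,0,0],0],
  ],
)

```text
t: 10.42
tcp_pos: [428.7, -268.6, 75.3]
orientation: [[0.939, 0.03, -0.342], [0.028, -1.0, -0.01], [-0.342, -0.0, -0.94]]
ft_force: [-0.4, -0.2, -1.1]
width: 13.4
finger_force: 30.0
```

```bash
python3 -c "
from h import *
where()"
```

```text
t 10.425 depth 11.36 up -0.19 side(tool y) 0.1 ft along bore -0.04 N -1.14 side 0.21 rot err [-0.03  0.02 -0.08] w 13.4
```

Request:
servo_tool(
  moves=[
    [[0,0,0],[0.2,0,0],0],
    [[0,0,0],[0.2,0,0],0],
    [[0,0,0],[0.1,0,0],0],
  ],
)

```text
t: 10.8
tcp_pos: [433.4, -268.4, 73.7]
orientation: [[0.939, 0.03, -0.342], [0.028, -1.0, -0.01], [-0.342, 0.0, -0.94]]
ft_force: [-0.9, 0.4, -0.2]
width: 13.5
finger_force: 30.0
```

Request:
servo_tool(
  moves=[
    [[0,0,0],[0.1,0,0],0],
    [[0,0,0],[0.1,0,0],0],
  ],
)

```text
t: 11.05
tcp_pos: [435.2, -268.4, 73.0]
orientation: [[0.939, 0.03, -0.342], [0.028, -1.0, -0.01], [-0.342, -0.0, -0.94]]
ft_force: [-0.4, 0.4, -0.4]
width: 13.8
finger_force: 30.0
```

Request:
servo_tool(
  moves=[
    [[0,0,0],[0.1,0,0],0],
    [[0,0,0],[0.1,0,0],0],
  ],
)

```text
t: 11.3
tcp_pos: [437.1, -268.3, 72.4]
orientation: [[0.939, 0.03, -0.342], [0.028, -1.0, -0.01], [-0.342, -0.0, -0.94]]
ft_force: [0.1, 0.6, 0.1]
width: 13.8
finger_force: 30.0
```

```bash
python3 -c "
from h import *
where()"
```

```text
t 11.3 depth 20.24 up -0.12 side(tool y) 0.13 ft along bore 0.12 N 0.15 side -0.64 rot err [-0.04  0.01 -0.1 ] w 13.77
```

Request:
servo_tool(
  moves=[
    [[0,0,0],[0.05,0,0],0],
    [[0,0,0],[0.05,0,0],0],
  ],
)

```text
t: 11.55
tcp_pos: [438.0, -268.3, 72.0]
orientation: [[0.939, 0.03, -0.342], [0.028, -1.0, -0.01], [-0.342, 0.0, -0.94]]
ft_force: [-0.2, 0.2, -0.8]
width: 13.5
finger_force: 30.0
```

Request:
servo_tool(
  moves=[
    [[0,0,0],[0.05,0,0],0],
    [[0,0,0],[0.05,0,0],0],
  ],
)

```text
t: 11.8
tcp_pos: [438.7, -268.3, 71.7]
orientation: [[0.939, 0.03, -0.342], [0.028, -1.0, -0.01], [-0.343, -0.0, -0.939]]
ft_force: [-1.0, 0.4, -1.0]
width: 13.7
finger_force: 30.0
```

Request:
servo_tool(
  moves=[
    [[0,0,0],[0.05,0,0],0],
    [[0,0,0],[0.05,0,0],0],
  ],
)

```text
t: 12.05
tcp_pos: [439.0, -268.2, 71.5]
orientation: [[0.938, 0.03, -0.344], [0.028, -1.0, -0.01], [-0.344, -0.0, -0.939]]
ft_force: [-3.6, 0.0, 0.9]
width: 13.9
finger_force: 30.0
```

Request:
servo_tool(
  moves=[
    [[0,0,0],[0.05,0,0],0],
    [[0,0,0],[0.05,0,0],0],
  ],
)

```text
t: 12.3
tcp_pos: [440.2, -268.2, 71.0]
orientation: [[0.939, 0.029, -0.343], [0.028, -1.0, -0.01], [-0.343, -0.0, -0.939]]
ft_force: [-3.5, -0.6, 1.0]
width: 13.8
finger_force: 30.0
```

```bash
python3 -c "
from h import *
where()"
```

```text
t 12.3 depth 23.62 up -0.45 side(tool y) 0.11 ft along bore -3.63 N -0.21 side 0.49 rot err [-0.05  0.09 -0.1 ] w 13.83
```

Request:
servo_tool(
  moves=[
    [[0,0,0],[0.05,0,0],0],
    [[0,0,0],[0.05,0,0],0],
  ],
)

```text
t: 12.55
tcp_pos: [441.5, -268.1, 70.6]
orientation: [[0.939, 0.03, -0.342], [0.028, -1.0, -0.01], [-0.343, -0.0, -0.939]]
ft_force: [-3.8, 0.3, 1.3]
width: 13.9
finger_force: 30.0
```

```bash
python3 -c "
from h import *
where()"
```

```text
t 12.55 depth 25.04 up -0.28 side(tool y) 0.11 ft along bore -3.99 N -0.04 side -0.46 rot err [-0.04  0.04 -0.1 ] w 13.92
```

Request:
servo_tool(
  moves=[
    [[0,0,0],[0.05,0,0],0],
    [[0,0,0],[0.05,0,0],0],
    [[0,0,0],[0,0,0],0],
  ],
)

```text
t: 12.92
tcp_pos: [442.7, -268.1, 70.3]
orientation: [[0.939, 0.03, -0.342], [0.028, -1.0, -0.01], [-0.342, -0.0, -0.94]]
ft_force: [-3.5, -0.1, 0.1]
width: 13.4
finger_force: 30.0
```

```bash
cat > c.py <<'E'
from h import *
where()
P,im,d=snap('wrist','w5.png')
sh,ha=probe(P,im,d);s=ctrl.sense();R=np.array(s['orientation'])
def ends(P,im,d,p0,R):
    m=bluehandle(P,im,d);m[:150]=False;k,l,st,_=cv2.connectedComponentsWithStats(m.astype(np.uint8));i=1+np.argmax(st[1:,4]);q=(pts(P,d,l==i)-p0)@R
    return st[i],q[:,0].min().round(2),q[:,0].max().round(2),np.median(q[:,2]).round(2)
print(ends(P,im,d,np.array(s['tcp_pos']),R))
z=np.load('w3.npz');P3={k:z[k] for k in('fx','fy','cx','cy','pose')}
print(ends(P3,z['im'],z['d'],np.array([417.6,-268.9,121.8]),RT))
for a in range(-28,28,8):
    b=ha[abs(ha[:,0]-a)<4]
    if len(b): print('h',a,len(b),np.median(b[:,2]).round(2))
E
python3 c.py
```

```text
t 12.925 depth 26.23 up -0.15 side(tool y) 0.1 ft along bore -3.32 N -1.08 side -0.04 rot err [-0.04  0.01 -0.09] w 13.4
(array([307, 290,  22,   9, 176], dtype=int32), np.float64(-28.07), np.float64(-21.33), np.float64(-11.06))
(array([307, 290,  22,   8, 165], dtype=int32), np.float64(-27.63), np.float64(-21.2), np.float64(-11.21))
h -28 126 -11.03
h -20 281 -11.16
h -12 290 -11.03
h -4 330 -11.16
h 4 340 -11.1
h 12 487 -11.27
h 20 325 -10.99
```

Request:
servo_tool(
  moves=[
    [[0,0,0],[0,0,0.03],0],
    [[0,0,0],[0,0,0.03],0],
    [[0,0,0],[0,0,0],0],
  ],
)

```text
t: 13.35
tcp_pos: [442.6, -268.2, 69.9]
orientation: [[0.939, 0.03, -0.342], [0.028, -1.0, -0.01], [-0.342, 0.0, -0.94]]
ft_force: [-3.5, 0.1, 1.1]
width: 13.5
finger_force: 30.0
```

```bash
python3 -c "
from h import *
where()"
```

```text
t 13.35 depth 26.26 up -0.56 side(tool y) 0.19 ft along bore -3.7 N -0.21 side -0.18 rot err [-0.03 -0.   -0.1 ] w 13.49
```

Nearly on the rail, so I'm opening now.

Request:
servo_tool(
  moves=[
    [[0,0,0],[0,0,0],0.3],
    [[0,0,0],[0,0,0],0.3],
    [[0,0,0],[0,0,0],0.3],
    [[0,0,0],[0,0,0],0.3],
  ],
)

```text
t: 13.85
tcp_pos: [442.7, -268.2, 69.8]
orientation: [[0.939, 0.03, -0.341], [0.028, -1.0, -0.01], [-0.342, 0.0, -0.94]]
ft_force: [-0.1, 0.4, -0.3]
width: 28.4
finger_force: 0.0
```

```bash
sed -i 's/w5.png/w6.png/' c.py; python3 c.py
```

```text
t 13.85 depth 26.46 up -0.55 side(tool y) 0.18 ft along bore 0.02 N -0.27 side -0.42 rot err [-0.02 -0.02 -0.09] w 28.42
(array([307, 266,  22,  17, 173], dtype=int32), np.float64(-17.46), np.float64(-6.67), np.float64(-10.66))
(array([307, 290,  22,   8, 165], dtype=int32), np.float64(-27.63), np.float64(-21.2), np.float64(-11.21))
h -28 145 -10.65
h -20 283 -10.77
h -12 290 -10.65
h -4 300 -10.66
h 4 304 -10.6
h 12 319 -10.62
h 20 315 -10.52
```

Request:
servo_tool(
  moves=[
    [[0,0,0],[0,0,-0.5],0.3],
    [[0,0,0],[0,0,-1.5],0.3],
    [[0,0,0],[0,0,-3],0.3],
    [[0,0,0],[0,0,-4],0.3],
    [[0,0,0],[-1,0,-3],0.3],
    [[0,0,0],[0,0,0],0.3],
    [[0,0,0],[0,0,0],0.3],
  ],
)

```text
t: 14.78
tcp_pos: [473.8, -266.9, 185.4]
orientation: [[0.939, 0.03, -0.343], [0.028, -1.0, -0.01], [-0.343, -0.001, -0.939]]
ft_force: [0.4, 0.4, -1.0]
width: 28.4
finger_force: 0.0
```

Run:
```python
from h import *
P,im,d=snap('wrist','w7.png')
p=pts(P,d,None);m=bluehandle(P,im,d);m[:100]=False
# handle top extents in dock frame
q=p-M;Q=np.c_[q@U,q@(-RT[:,1]),q@N]
b=Q[(abs(Q[:,1])<12)&(Q[:,2]>2)&(Q[:,2]<14)&(Q[:,0]<-5)&(Q[:,0]>-120)]
print('handle along',b[:,0].min(),b[:,0].max(),'side',b[:,1].min(),b[:,1].max(),'up',np.median(b[:,2]))
```

```text
handle along -89.21600710578437 -5.218847740140468 side -6.814283956218735 6.642065966936415 up 5.699143760667358
```

View pics/w7.png

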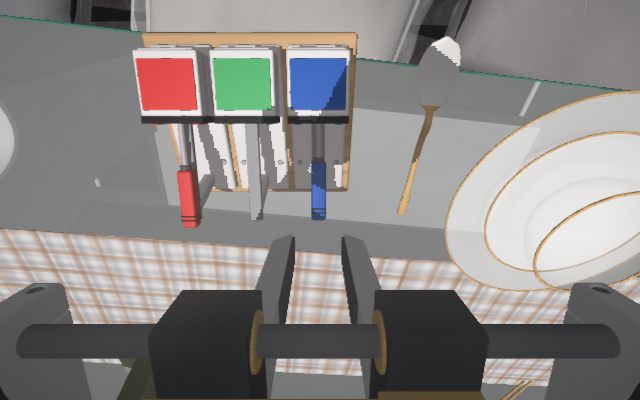

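The blue probe lies on its rail at (319,190) with its tip in the blue dock, and everything else is where it was.

```bash
python3 -c "
from cell import ctrl
print(ctrl.close_job())"
```

```text
the job is handed in; nothing more can be done
None
```

The blue probe is in its blue dock, resting on the rail and let go, with the contact pushed in about 4 mm as judged from the force and arm readings; the job is handed in and the red probe, bowl and spoon were not touched.

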